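# Butt a row of pipe pieces up to the stop of the fit-up cradle

### The job

Four short pipe pieces lie end to end in the angle-iron cradle on the welding bench. With the fingertips, push on the free end of the last piece only, so that the row slides along the cradle as one train until the leading piece is against the stop plate and no gaps are left, without ramming the stop and without lifting any piece. Finish still pressing the row lightly against the stop, as if holding it for tacking, and leave the other things on the bench where they are.

Things in the scene. Friction and masses are not known exactly. Their poses are not given: they have to be found in the camera images.
- cradle: the fit-up cradle, fast on the bench: an angle iron, V open upwards, on a flat bar 75 mm wide. Origin on the bench under it; x runs along the V towards the stop plate, z up. The V's faces slope 45 degrees, meet at y = 0, z = 20 mm and end in rims at y = -25 and +25 mm, z = 45 mm. The V runs from x = -235 mm (open end) to the stop plate's face at x = +215 mm.
- stop: the stop plate, fixed across the stop end of the cradle: 10 mm thick, 75 mm wide, its top 86 mm above the bench. Origin on the lower edge of its face, the one towards the pieces.
- stop_face (a point): the point of the stop plate's face on the axis line of the pieces, 50 mm above the bench; axes as the cradle's.
- piece1_center (a point): centre of the leading pipe piece, the one next to the stop plate. All four are the same bare steel pipe: outside diameter 42 mm, wall 6 mm, 54 mm long, about 0.3 kg, lying in the V with the pipe axis along the cradle's x, the axis 50 mm and the top 71 mm above the bench. x along the pipe towards the stop.
- piece2_center (a point): centre of the second pipe piece, end to end with the first; same pipe.
- piece3_center (a point): centre of the third pipe piece; same pipe.
- piece4_center (a point): centre of the last pipe piece, farthest from the stop plate; its free end, where the row is pushed, is 27 mm from this centre towards -x of the cradle. The V behind it is empty, with room for the fingers. The row starts 60 to 170 mm short of the stop and slides with about 3 to 8 N. Push low down on the end (fingertips about 38 to 42 mm above the bench).
- spare1: bystander, loose: a spare pipe piece standing on end on the robot's side of the cradle, 42 mm across and 54 mm tall; origin at its centre.
- spare2: bystander, loose: a second spare pipe piece standing on end on the far side near the stop plate, 42 mm across and 54 mm tall; origin at its centre.
- chipping_hammer: bystander, loose: a welder's chipping hammer lying along the cradle on the far side, 270 mm long, 125 mm across the head, 25 mm high; origin on the bench under its middle, head towards +x.
- wire_brush: bystander, loose: a wire brush with wooden back lying along the cradle on the robot's side near the stop end, 260 x 28 x 38 mm; origin on the bench under its middle.
- try_square: bystander, loose: a steel try square lying flat on the far side, stock 100 x 22 x 16 mm, blade 140 mm pointing away along +y; origin on the bench under the stock's middle.
- tape_measure: bystander, loose: a tape measure in a black case standing on edge on the robot's side near the open end, 66 x 34 x 62 mm; origin on the bench under its middle.
- spray_can: bystander, loose: an upright spray can well to the robot's right, 60 mm across and 190 mm tall; origin at its foot.

How it is judged:
By the outcome, as a careful person would: the job done as asked, in the order asked, and still so for the second after the job is handed in, while the arm keeps its last pose, push and grip.
It also fails if it takes over 40 s, if anything falls off the work surface, if the arm or the gripper's body presses on something with over 40 N, if the wrist force passes 120 N, or if a joint passes its speed limit or range.

### The arm

A 6-joint arm with a two-finger parallel gripper is mounted at the origin on the work surface. World frame = base frame: x ahead of the robot, y to its left, z up, the work surface at z = 0. Lengths are in m, angles in rad, forces in N, time in s.
With the tool pointing down it reaches from about 0.4 to 0.825 m from the base axis. Payload 7 kg.
Tool frame: the origin (TCP) lies on the centre line of the jaws, within the pads' length; the fingertips stand 25 mm ahead of it and the grasp point (between the pads) lies 6 mm ahead of it; z points along the fingers, y is the line along which they close (so a half turn about z gives the same grasp; the last joint's range is limited). The gripper opens to 88 mm and grips with 3 to 60 N. Pads are 19 mm wide; open, the fingers measure 130 mm over their backs; the gripper's body (78 mm by 193 mm) begins 47 mm behind the grasp point.
Start: joints at [1.48, 0.359, 0.012, 0, -1.224, -0.288], TCP at [0.25, 0.627, 0.252] pointing down, gripper open.
Joint ranges: [-3.07, 3.07], [-1.43, 2.12], [-1.02, 1.25], [-3.03, 1.67], [-3.05, -0], [-3.03, 3.03]. Speed limits (rad/s): [2.39, 2.39, 3.01, 3.14, 3.14, 3.14].

### API

Orientations are given as [roll, pitch, yaw] about the fixed x, y, z axes, in that order (R = Rz(yaw) Ry(pitch) Rx(roll)).
In Python, from station import readout, vision, arm gives the robot as it stands. The module is installed in compiled form; this text tells all that it offers.
- The arm moves only by the tool carry_out, never from a script. Its argument "commands" is a list of rows, each an object with "dp": the shift along the tool's x, y, z in m, a list of three; "rotation": the turn, a rotation vector about the tool's x, y, z in degrees, a list of three. In form: [{"dp": [dx, dy, dz], "rotation": [wx, wy, wz]}, ...]. A call has 1 to 8 rows; each row shifts and turns the commanded pose from where the row before left it, along the tool's axes as they then stand; what a row does not reach is not made up. A row lasts 1/8 s, in which the tool goes at most 62.5 mm and 10.7 degrees, less where a joint would pass 70% of its speed; a pose out of reach is approached as far as the arm can. A call with a gripper value outside its range is refused whole. "grip" is the finger opening in m, from 0 to 0.0876, set as the call begins (left out, the last holds). The fingers move at their own pace and stop on an object; "force" is the grip in N (left out, the last holds). Time passes only in rows, so rows that do not move let the fingers close. It gives the time, the measured TCP pose, the force, the opening and the grip force at its end, in the units of the state.
- readout.get_state(): the state, without advancing time (a new reading comes with each control period).
- vision.grab_frame(name): name is "scene" or "top" or "wrist"; returns (picture, depth): 400x640x3 uint8, red, green, blue; 400x640 float32, m along the optical axis (not along the pixel's ray), 0 where there is no reading.
- vision.calibration(name): a dict with "fovy" (degrees; the focal length in pixels is half the picture's height over the tangent of half this angle, whatever the lens; pixels are square), "cx", "cy" (the principal point, pixels), "origin" and "attitude" of the camera in the world; the wrist camera has in their place "mount" (4x4, takes a point from camera to tool coordinates, whose origin is the TCP and whose axes are the flange's). Camera axes: x right, y down, z forward; pixel columns grow to the right and rows downward; lengths in m; the calibration is good to about 2 mm. The wrist camera is an equidistant fisheye: a pixel r from the principal point sees the ray r / f radians off the axis. A picture is of the moment at which its call begins: read the wrist's pose just before it. calibration takes no time and is no camera call.
- arm.job_done(): hands the job in; it is judged then, once.
Trained networks look in the newest picture that a camera, given by its name, has taken for a name from the list of things; names that differ only in an ending like _2 or _b are one class to them, and where a whole thing is asked for, a point or a joint stands for the part that bears it (a point fixed in the world has none). Each returns a list of dicts, best first, with "score" (0 to 1); they miss things now and then, are a little off and sometimes report something else, mostly with a low value. They report only what shows in the picture. A call takes as long as a camera call.
- vision.trace(label, camera): "pixels" (400x640 bool, what is visible of it) and "position" ([row, column] in pixels, amid what is visible of it).
The state is a dict: "t": time; "q": joint angles; "qd": joint speeds; "joint_efforts": joint torques, N m; "eef_pos": TCP position; "ee_rot": TCP orientation; "force": force on the tool from outside, world axes, zero at the start; "moment": the same for the moment, N m; "width": finger opening in m; "gripper_force": force on a finger pad.
Only numpy, scipy, OpenCV 4.12 (cv2) and the standard library are available. Lean on these libraries where they do the work, as an engineer would, in place of code of your own. Each camera call takes 0.05 s, during which the arm holds its last target. There are 200 camera calls.

## Working session

There is one attempt and no reset: what is moved stays moved. The work goes in short steps, Python scripts to look and compute and a tool call to move; the robot and the scene stay as the last step left them, time stands still between calls to the robot, and variables do not carry over. Pictures are saved under pics/ and viewed, at most 10 in all, crops included, and the job is handed in when it is done.

Besides the shell and the picture viewer there is one more tool, called after "Request:" in YAML: its name, and indented under it one key for each argument. carry_out: Moves the arm, as the interface text tells. Its arguments: {"type":"object","properties":{"commands":{"type":"array"},"grip":{"type":"number"},"force":{"type":"number"}},"required":["commands"]}

```bash
mkdir -p pics
cat > h.py <<'E'
import numpy as np, cv2
from station import readout, vision, arm
from scipy.spatial.transform import Rotation as R
def pts(name, d, mask):
    c=vision.calibration(name); f=200/np.tan(np.radians(c["fovy"])/2)
    v,u=np.nonzero(mask&(d>0)); z=d[v,u]
    p=np.c_[(u-c["cx"])/f*z,(v-c["cy"])/f*z,z]
    A=np.array(c["attitude"]); 
    A=A if A.shape==(3,3) else R.from_euler('xyz',A).as_matrix()
    return p@A.T+np.array(c["origin"])
E
python3 - <<'E'
from h import *
s=readout.get_state(); print(s)
for n in("top","scene"):
    im,d=vision.grab_frame(n); c=vision.calibration(n); print(n,c)
    cv2.imwrite(f"pics/{n}.png",im[:,:,::-1]); np.save(n,d)
    for l in ["cradle","stop","piece1_center","piece4_center","spare1","tape_measure","wire_brush","chipping_hammer","try_square"] if n=="top" else ["piece1_center","stop"]:
        for r in vision.trace(l,n)[:5]:
            p=pts(n,d,r["pixels"]); print(l,round(r["score"],2),np.round(r["position"]),p.min(0).round(3),p.max(0).round(3),np.median(p,0).round(3)) if len(p) else print(l,"none")
E
```

```text
{'t': 0.0, 'q': array([ 1.48010765e+00,  3.59387286e-01,  1.10879781e-02, -3.47121415e-04,
       -1.22407000e+00, -2.88104016e-01]), 'qd': array([ 1.83955592e-05, -1.76526349e-03,  2.01703937e-04,  3.52553538e-04,
       -1.97797994e-03, -2.97555035e-04]), 'joint_efforts': array([-5.84591580e-04, -5.82714915e+01,  2.93070155e+01,  6.99751407e+00,
        7.01569792e-03, -1.58627681e-04]), 'eef_pos': array([0.2494712 , 0.62675039, 0.2506356 ]), 'ee_rot': array([ 3.13999178e+00, -1.34112692e-04, -3.78910804e-01]), 'force': array([-0.13417904,  0.04493628,  0.19777744]), 'moment': array([-0.02845805, -0.01885101, -0.06820284]), 'gripper_force': 0.0, 'width': 0.0878949679589444}
top {'fovy': 49.64818606023651, 'cx': 319.9315820657407, 'cy': 190.08730833678865, 'origin': array([ 0.45793764, -0.13427813,  1.06366537]), 'attitude': array([-3.05406088, -0.02652006, -1.59560917])}
cradle 0.93 [191. 227.] [ 0.442 -0.208 -0.006] [0.677 0.296 0.09 ] [0.563 0.057 0.03 ]
stop 0.55 [159. 290.] [ 0.579 -0.129 -0.005] [0.738 0.007 0.02 ] [ 0.624 -0.088  0.008]
stop 0.48 [215. 320.] [ 0.458 -0.19   0
[... 947 characters left out ...]
.009] [0.775 0.233 0.026] [0.724 0.055 0.015]
try_square 0.94 [158. 290.] [ 0.58  -0.129 -0.005] [0.738 0.005 0.02 ] [ 0.626 -0.09   0.008]
try_square 0.39 [184. 228.] [0.534 0.013 0.04 ] [0.589 0.075 0.074] [0.561 0.044 0.066]
scene {'fovy': 48.12210827347134, 'cx': 314.8991048850641, 'cy': 203.46168657842992, 'origin': array([0.94130053, 0.5688145 , 0.86166179]), 'attitude': array([-2.35068625,  0.00385656,  2.63123069])}
piece1_center 0.85 [219. 338.] [ 0.491 -0.131  0.021] [ 0.555 -0.029  0.074] [ 0.531 -0.062  0.067]
stop 0.56 [190. 330.] [ 0.437 -0.256 -0.   ] [ 0.529 -0.142  0.09 ] [ 0.495 -0.159  0.063]
stop 0.45 [251. 348.] [0.542 0.01  0.048] [0.591 0.068 0.073] [0.569 0.04  0.068]
```

View pics/top.png

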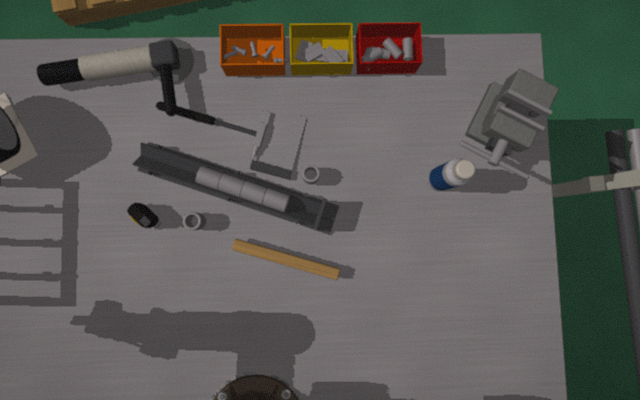

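Run:
```python
from h import *
d=np.load("top.npy"); P=pts("top",d,np.ones(d.shape,bool))
# crest of pipes: z>0.066 within the cradle region
m=(P[:,2]>.066)&(P[:,2]<.076)&(P[:,0]>.46)&(P[:,0]<.66)&(P[:,1]>-.13)&(P[:,1]<.21)
q=P[m]; c=q[:,:2].mean(0); w,V=np.linalg.eigh(np.cov((q[:,:2]-c).T)); a=V[:,1]; a=a if a[1]<0 else -a
n=np.array([-a[1],a[0]])
print("axis",a,"yaw",np.arctan2(a[1],a[0]),"c",c,"zmax",np.percentile(q[:,2],[50,99]))
s=(P[:,:2]-c)@a; l=(P[:,:2]-c)@n
k=(abs(l)<.008)
for lo in np.arange(-.34,.30,.01):
    z=P[k&(s>=lo)&(s<lo+.01),2]; print(round(lo,2),np.round(np.percentile(z,[5,50,95]),3) if len(z) else None,end=' ')
print()
# fit of cradle by rims z~.045
k=(P[:,2]>.041)&(P[:,2]<.049)&(abs(l)<.035)&(abs(l)>.015)&(s>-.3)&(s<.25)
for sg in(-1,1):
    kk=k&(l*sg>0); f=np.polyfit(s[kk],l[kk],1); print("rim",sg,f,s[kk].min(),s[kk].max())
k=(P[:,2]>.082)&(P[:,2]<.092)&(abs(l)<.05)&(s>0)
print("stop top s",np.percentile(s[k],[2,50,98]),"l",np.percentile(l[k],[2,98]))
```

```text
axis [-0.33627978 -0.94176213] yaw -1.913760148000875 c [0.55314654 0.01929914] zmax [0.06870957 0.0729496 ]
-0.34 [-0.004 -0.001  0.001] -0.33 [-0.004 -0.001  0.002] -0.32 [-0.004 -0.001  0.002] -0.31 [-0.005 -0.002  0.001] -0.3 [-0.004 -0.     0.003] -0.29 [-0.004 -0.     0.003] -0.28 [-0.002 -0.     0.002] -0.27 [0.019 0.022 0.028] -0.26 [0.019 0.023 0.029] -0.25 [0.018 0.024 0.028] -0.24 [0.02  0.024 0.028] -0.23 [0.02  0.022 0.027] -0.22 [0.019 0.023 0.028] -0.21 [0.019 0.023 0.027] -0.2 [0.018 0.022 0.026] -0.19 [0.019 0.023 0.026] -0.18 [0.016 0.023 0.028] -0.17 [0.019 0.022 0.027] -0.16 [0.019 0.023 0.027] -0.15 [0.017 0.023 0.027] -0.14 [0.017 0.023 0.028] -0.13 [0.019 0.022 0.028] -0.12 [0.027 0.027 0.027] -0.11 [0.067 0.07  0.072] -0.1 [0.067 0.069 0.071] -0.09 [0.065 0.07  0.073] -0.08 [0.066 0.069 0.071] -0.07 [0.066 0.069 0.071] -0.06 [0.065 0.07  0.073] -0.05 [0.066 0.069 0.071] -0.04 [0.067 0.069 0.072] -0.03 [0.066 0.069 0.072] -0.02 [0.067 0.069 0.071] -0.01 [0.066 0.069 0.073] 0.0 [0.065 0.068 0.072] 0.01 [0.067 0.069 0.072] 0.02 [0.067 0.07  0.072] 0.03 [0.067 0.0
[... 200 characters left out ...]
3 0.026] 0.12 [0.018 0.022 0.028] 0.13 [0.017 0.023 0.028] 0.14 [0.018 0.022 0.028] 0.15 [0.017 0.023 0.027] 0.16 [0.019 0.024 0.027] 0.17 [0.017 0.023 0.027] 0.18 [0.019 0.076 0.087] 0.19 [0.008 0.083 0.087] 0.2 [0.005 0.054 0.058] 0.21 [0.005 0.055 0.059] 0.22 [0.004 0.008 0.059] 0.23 [-0.004 -0.001  0.001] 0.24 [-0.004 -0.002  0.001] 0.25 [-0.005 -0.001  0.001] 0.26 [-0.004 -0.001  0.001] 0.27 [-0.004 -0.001  0.002] 0.28 [-0.004 -0.001  0.003] 0.29 [-0.004 -0.002  0.003] 
rim -1 [-0.00315552 -0.02480478] -0.26383958935832763 0.18391288013201162
rim 1 [-0.00329059  0.02513704] -0.26478645570661247 0.18406462700311882
stop top s [0.18506619 0.18955431 0.19448315] l [-0.03686321  0.03557518]
```

The top view shows the row from about (197,178) to (290,205) px. The stop is at about (330,218), the V's open end is at (140,155), and the V behind the row is free. Measured heights (71, 45 and 86 mm) and the V length (450 mm) match the description. I'll push with the fingers closed and the tool's y along the V. A small tilt makes the fingertip touch first.

```bash
cat >> h.py <<'E'
PSI=-1.91376-0.0032
A2=np.array([np.cos(PSI),np.sin(PSI)]); N2=np.array([-A2[1],A2[0]])
C2=np.array([.55315,.0193])+N2*.00017   # s=0 on the V's line; row rear -.112, stop face .184
TILT=5
def target(s_lead,z_lead):
    # pose with the leading finger's outer tip edge at s_lead,z_lead, tilted TILT so that the tip leads
    y=np.r_[A2,0]; Rt=np.c_[np.r_[-N2,0] if False else np.cross(y,[0,0,-1]),y,[0,0,-1]]@R.from_euler('x',-TILT,degrees=True).as_matrix()
    return np.r_[C2+A2*s_lead,z_lead]-Rt@np.array([0,.021,.025]),Rt
def delta(s_lead,z_lead):
    st=readout.get_state(); p=np.array(st["eef_pos"]); Rc=R.from_euler('xyz',st["ee_rot"]).as_matrix()
    t,Rt=target(s_lead,z_lead)
    print("t",st["t"],"dp tool mm",(Rc.T@(t-p)*1e3).round(1),"rot deg",np.degrees(R.from_matrix(Rc.T@Rt).as_rotvec()).round(2),"target",t.round(4),"F",np.round(st["force"],1),"w",st["width"])
def lead():
    st=readout.get_state(); Rc=R.from_euler('xyz',st["ee_rot"]).as_matrix()
    e=np.array(st["eef_pos"])+Rc@[0,.021,.025]; r=e[:2]-C2; F=np.array(st["force"])
    print("t",st["t"],"lead s,l,z mm",np.round([r@A2*1e3,r@N2*1e3,e[2]*1e3],1),"F along,lat,z",np.round([F[:2]@A2,F[:2]@N2,F[2]],1))
E
python3 -c "
from h import *
delta(-.14,.13)"
```

```text
t 0.65 dp tool mm [501.6 289.5  98.5] rot deg [-5.    0.08 -1.87] target [0.6086 0.1727 0.1531] F [-0.  -0.9 -0.5] w 0.08745082703192365
```

Request:
carry_out:
  commands:
    - {"dp": [0.042,0.024,0],"rotation": [0,0,0]}
    - {"dp": [0.042,0.024,0],"rotation": [0,0,0]}
    - {"dp": [0.042,0.024,0],"rotation": [0,0,0]}
    - {"dp": [0.042,0.024,0],"rotation": [0,0,0]}
    - {"dp": [0.042,0.024,0],"rotation": [0,0,0]}
    - {"dp": [0.042,0.024,0],"rotation": [0,0,0]}
    - {"dp": [0.042,0.024,0],"rotation": [0,0,0]}
    - {"dp": [0.042,0.024,0],"rotation": [0,0,0]}
  grip: 0
  force: 20

```text
t: 1.65
eef_pos: [0.4916, 0.3232, 0.2519]
ee_rot: [-3.141, -0.0, -0.379]
force: [0.4, 1.0, 0.4]
width: 0.0132
gripper_force: 0.0
```

Request:
carry_out:
  commands:
    - {"dp": [0.042,0.024,0.02],"rotation": [0,0,0]}
    - {"dp": [0.042,0.024,0.02],"rotation": [0,0,0]}
    - {"dp": [0.042,0.024,0.02],"rotation": [0,0,0]}
    - {"dp": [0.04,0.024,0.02],"rotation": [-5,0,-1.9]}
    - {"dp": [0,0,0],"rotation": [0,0,0]}
    - {"dp": [0,0,0],"rotation": [0,0,0]}

```text
t: 2.4
eef_pos: [0.6096, 0.174, 0.1714]
ee_rot: [3.055, 0.002, -0.346]
force: [-0.3, 0.4, 0.2]
width: 0.0003
gripper_force: 0.0
```

Run:
```python
from h import *
delta(-.14,.036); lead()
im,d=vision.grab_frame("scene"); cv2.imwrite("pics/s2.png",cv2.resize(im[120:360,180:500,::-1],(800,600)))
im,d=vision.grab_frame("wrist"); cv2.imwrite("pics/w2.png",im[:,:,::-1])
```

```text
t 2.4 dp tool mm [ -0.3  -8.2 112. ] rot deg [-0.01  0.09 -0.  ] target [0.6086 0.1727 0.0591] F [-0.3  0.4  0.2] w 0.00027109799477906905
t 2.4 lead s,l,z mm [-141.5    0.4  148.3] F along,lat,z [-0.3 -0.4  0.2]
```

View pics/s2.png

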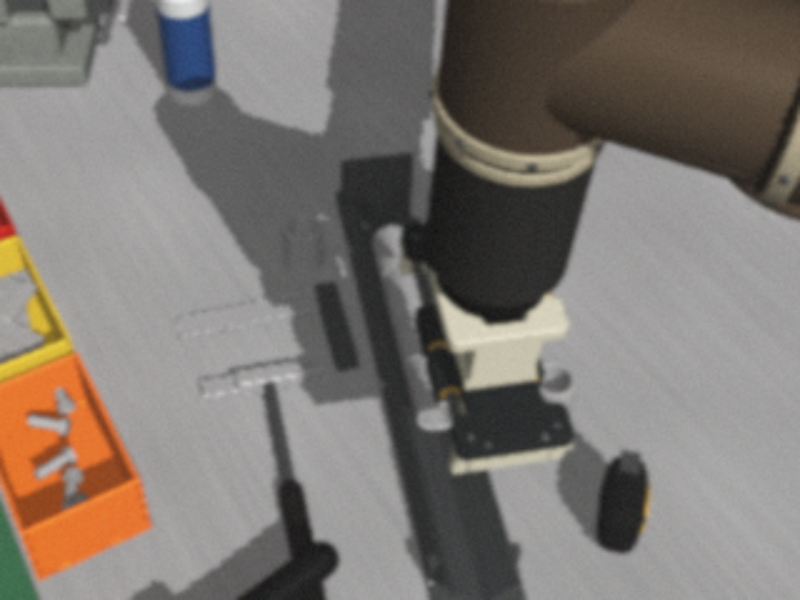

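View pics/w2.png

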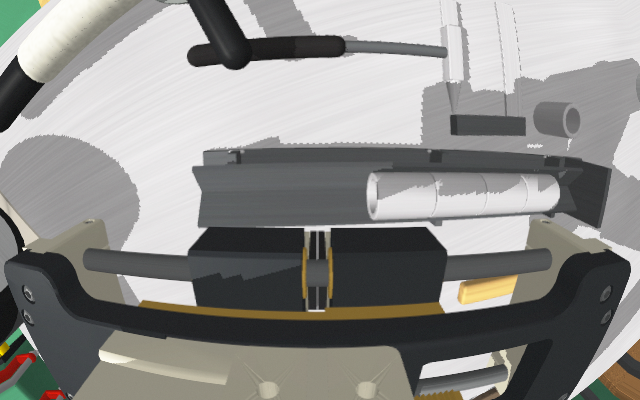

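The scene view is mostly blocked by the gripper. The wrist view shows the free end of the row near (372,197) px, ahead of the fingers, with wider carrier blocks behind the thin fingers around (317,270). I'll measure the finger profile from the wrist depth image.

Run:
```python
from h import *
st=readout.get_state()
im,d=vision.grab_frame("wrist"); c=vision.calibration("wrist"); f=200/np.tan(np.radians(c["fovy"])/2)
v,u=np.mgrid[0:400,0:640]; dx,dy=u-c["cx"],v-c["cy"]; r=np.hypot(dx,dy)+1e-9; th=r/f
k=d>0; X=np.stack([d*np.tan(th)*dx/r,d*np.tan(th)*dy/r,d,np.ones_like(d)],-1)
T=X@np.array(c["mount"]).T; T=T[...,:3]*1e3
m=k&(th<1.4)
for z0 in range(-60,40,5):
    s=m&(T[...,2]>=z0)&(T[...,2]<z0+5)&(abs(T[...,0])<45)&(abs(T[...,1])<110)
    if s.sum()>5: print(z0,s.sum(),"x",T[s][:,0].min().round(1),T[s][:,0].max().round(1),"y",np.percentile(T[s][:,1],[1,10,50,90,99]).round(1))
for rr in (232,250,270,290,305): print(rr,[tuple(T[rr,cc].round(0)) for cc in (200,260,298,306,314,322,330,338,380,440)])
```

```text
-60 9828 x -39.1 39.8 y [-81.5 -71.7  18.   79.3  81.5]
-55 3469 x -38.4 39.8 y [-83.9 -80.4  12.2  80.6  83.8]
-50 2122 x -33.4 39.8 y [-85.4 -80.7   5.9  80.8  85.6]
-45 808 x -37.4 39.8 y [-85.9 -81.2  79.8  81.2  85.9]
-35 16 x -3.6 3.3 y [-4.  -4.  -3.9  4.   4. ]
-30 30 x -1.7 6.6 y [-4. -4.  0.  4.  4.]
-25 428 x -10.2 3.0 y [-3.9 -3.3  0.   3.1  3.9]
-10 83 x 8.9 11.8 y [-4.  -3.1  0.   3.5  4.1]
-5 59 x 9.0 10.4 y [-3.7 -3.2  0.5  3.3  3.8]
0 91 x 6.7 12.0 y [-6.2 -5.8 -0.9  5.   6.4]
5 124 x 5.2 11.7 y [-6.4 -4.9  1.   5.4  6.5]
10 102 x 8.1 11.9 y [-6.5 -5.5  0.1  5.6  6.7]
15 88 x 9.0 11.6 y [-6.8 -5.7  1.1  5.9  7. ]
20 29 x 9.1 11.1 y [-6.6 -3.7 -1.   3.3  3.9]
232 [(np.float64(-48.0), np.float64(-126.0), np.float64(161.0)), (np.float64(38.0), np.float64(-17.0), np.float64(-49.0)), (np.float64(38.0), np.float64(-6.0), np.float64(-49.0)), (np.float64(11.0), np.float64(-6.0), np.float64(19.0)), (np.float64(9.0), np.float64(-2.0), np.float64(24.0)), (np.float64(10.0), np.float64(3.0), np.float64(23.0)), (np.float64(11.0), np.float64(7.0), np.float64(19.0)), (np.float64(39.
[... 1745 characters left out ...]
at64(-64.0)), (np.float64(28.0), np.float64(16.0), np.float64(-65.0)), (np.float64(27.0), np.float64(33.0), np.float64(-66.0))]
305 [(np.float64(22.0), np.float64(-33.0), np.float64(-65.0)), (np.float64(22.0), np.float64(-16.0), np.float64(-64.0)), (np.float64(23.0), np.float64(-5.0), np.float64(-65.0)), (np.float64(6.0), np.float64(-4.0), np.float64(-40.0)), (np.float64(-7.0), np.float64(-1.0), np.float64(-22.0)), (np.float64(-7.0), np.float64(2.0), np.float64(-22.0)), (np.float64(18.0), np.float64(4.0), np.float64(-57.0)), (np.float64(24.0), np.float64(6.0), np.float64(-65.0)), (np.float64(23.0), np.float64(17.0), np.float64(-65.0)), (np.float64(23.0), np.float64(34.0), np.float64(-67.0))]
```

The closed fingers are only about 13 mm thick, 19 mm wide. I'll straddle instead. With the fingers turned across the V and opened about 21 mm, both tips bear on the ring low down on each side, and they clear the V.

Request:
carry_out:
  commands:
    - {"dp": [0,0,0],"rotation": [0,0,10]}
    - {"dp": [0,0,0],"rotation": [0,0,10]}
    - {"dp": [0,0,0],"rotation": [0,0,10]}
    - {"dp": [0,0,0],"rotation": [0,0,10]}
    - {"dp": [0,0,0],"rotation": [0,0,10]}
    - {"dp": [0,0,0],"rotation": [0,0,10]}
    - {"dp": [0,0,0],"rotation": [0,0,10]}
    - {"dp": [0,0,0],"rotation": [0,0,10]}
  grip: 0.021

```text
t: 3.55
eef_pos: [0.6093, 0.1749, 0.1728]
ee_rot: [3.127, -0.084, -1.746]
force: [-0.0, 0.4, -0.5]
width: 0.0212
gripper_force: 0.0
```

Request:
carry_out:
  commands:
    - {"dp": [0,0,0],"rotation": [0,0,10]}
    - {"dp": [0,0,0],"rotation": [0,0,0]}
    - {"dp": [0,0,0],"rotation": [0,0,0]}

```text
t: 3.92
eef_pos: [0.6094, 0.1744, 0.1722]
ee_rot: [3.14, -0.086, -1.912]
force: [-1.6, -0.6, -0.1]
width: 0.0207
gripper_force: 0.0
```

```bash
cat >> h.py <<'E'
LE=np.array([.0095,0,.025])
def delta(s_lead,z_lead):
    st=readout.get_state(); p=np.array(st["eef_pos"]); Rc=R.from_euler('xyz',st["ee_rot"]).as_matrix()
    x=np.r_[A2,0]; Rt=np.c_[x,np.cross([0,0,-1],x),[0,0,-1]]@R.from_euler('y',TILT,degrees=True).as_matrix()
    t=np.r_[C2+A2*s_lead,z_lead]-Rt@LE
    print("dp tool mm",(Rc.T@(t-p)*1e3).round(1),"rot deg",np.degrees(R.from_matrix(Rc.T@Rt).as_rotvec()).round(2),"w",st["width"],"q",np.round(st["q"],2))
def lead():
    st=readout.get_state(); Rc=R.from_euler('xyz',st["ee_rot"]).as_matrix()
    e=np.array(st["eef_pos"])+Rc@LE; r=e[:2]-C2; F=np.array(st["force"])
    print("t",st["t"],"lead s,l,z mm",np.round([r@A2*1e3,r@N2*1e3,e[2]*1e3],1),"F along,lat,z",np.round([F[:2]@A2,F[:2]@N2,F[2]],1))
E
python3 -c "
from h import *
lead(); delta(-.14,.041)
im,d=vision.grab_frame('wrist'); cv2.imwrite('pics/w3.png',im[:,:,::-1])
"
```

```text
t 3.925 lead s,l,z mm [-153.4    0.2  148.1] F along,lat,z [ 1.1 -1.3 -0.1]
dp tool mm [4.100e+00 1.000e-01 1.079e+02] rot deg [0.04 0.05 0.29] w 0.020694874272215856 q [ 0.61  0.38 -0.17  0.06 -1.09 -0.98]
```

View pics/w3.png

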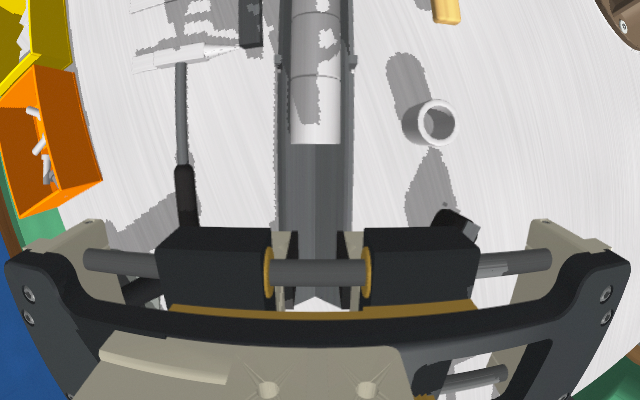

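The wrist view shows the V and row centred between the open fingers, at columns 283 and 354. The row's free end is at (316,143), and the V under the fingers is empty. I'll lower straight down.

Request:
carry_out:
  commands:
    - {"dp": [0.004,0,0.016],"rotation": [0,0,0.3]}
    - {"dp": [0,0,0.018],"rotation": [0,0,0]}
    - {"dp": [0,0,0.018],"rotation": [0,0,0]}
    - {"dp": [0,0,0.018],"rotation": [0,0,0]}
    - {"dp": [0,0,0.016],"rotation": [0,0,0]}
    - {"dp": [0,0,0.01],"rotation": [0,0,0]}
    - {"dp": [0,0,0.004],"rotation": [0,0,0]}
    - {"dp": [0,0,0],"rotation": [0,0,0]}

```text
t: 4.97
eef_pos: [0.6052, 0.162, 0.0723]
ee_rot: [3.141, -0.087, -1.922]
force: [-0.1, -0.1, -0.0]
width: 0.0211
gripper_force: 0.0
```

```bash
python3 -c "
from h import *
lead(); delta(-.12,.041)"
```

```text
t 4.975 lead s,l,z mm [-140.3    0.3   48.2] F along,lat,z [ 0.2 -0.  -0. ]
dp tool mm [19.6  0.3  9. ] rot deg [ 0.07  0.   -0.26] w 0.021054950826118333 q [ 0.6   0.47 -0.29  0.06 -0.88 -1.  ]
```

Request:
carry_out:
  commands:
    - {"dp": [-0.0003,0,0.004],"rotation": [0,0,0]}
    - {"dp": [-0.0003,0,0.003],"rotation": [0,0,0]}
    - {"dp": [0.006,0,0.0005],"rotation": [0,0,0]}
    - {"dp": [0.006,0,0.0005],"rotation": [0,0,0]}
    - {"dp": [0.006,0,0.0005],"rotation": [0,0,0]}
    - {"dp": [0.003,0,0.0003],"rotation": [0,0,0]}
    - {"dp": [0.002,0,0.0002],"rotation": [0,0,0]}
    - {"dp": [0.002,0,0.0002],"rotation": [0,0,0]}

```text
t: 5.98
eef_pos: [0.5998, 0.1415, 0.068]
ee_rot: [-3.137, -0.08, -1.92]
force: [1.1, 7.3, 9.4]
width: 0.0212
gripper_force: 6.3
```

```bash
python3 -c "
from h import *
lead(); delta(-.11,.041)"
```

```text
t 5.975 lead s,l,z mm [-119.3    2.4   43.9] F along,lat,z [-7.2 -1.4  9.4]
dp tool mm [8.9 2.3 3.7] rot deg [-0.26  0.42 -0.17] w 0.02124775782146944 q [ 0.58  0.46 -0.33  0.07 -0.85 -0.98]
```

The fingertips touched the V rim sides: Fz is 9 N and the tool was pushed sideways. I'll back off, lift, narrow the opening and re-approach.

Request:
carry_out:
  commands:
    - {"dp": [0.0005,0,-0.006],"rotation": [0,0,0]}
    - {"dp": [-0.006,0,-0.004],"rotation": [0,0,0]}
    - {"dp": [-0.004,0,0],"rotation": [0,0,0]}
    - {"dp": [0,0,0],"rotation": [0,0,0]}
    - {"dp": [0,0,0],"rotation": [0,0,0]}
  grip: 0.014

```text
t: 6.6
eef_pos: [0.5997, 0.148, 0.074]
ee_rot: [3.14, -0.088, -1.922]
force: [-0.5, 0.3, 0.2]
width: 0.0142
gripper_force: 0.0
```

Run:
```python
from h import *
lead(); delta(-.125,.041)
im,d=vision.grab_frame("wrist"); cv2.imwrite("pics/w4.png",cv2.resize(im[20:320,160:480,::-1],(640,600)))
c=vision.calibration("wrist"); f=200/np.tan(np.radians(c["fovy"])/2)
v,u=np.mgrid[0:400,0:640]; dx,dy=u-c["cx"],v-c["cy"]; r=np.hypot(dx,dy)+1e-9; th=r/f
X=np.stack([d*np.tan(th)*dx/r,d*np.tan(th)*dy/r,d,np.ones_like(d)],-1)
T=(X@np.array(c["mount"]).T)[...,:3]*1e3
st=readout.get_state(); Rc=R.from_euler('xyz',st["ee_rot"]).as_matrix()
W=T/1e3@Rc.T+np.array(st["eef_pos"]); s=(W[...,:2]-C2)@A2; l=(W[...,:2]-C2)@N2; z=W[...,2]
k=(d>0)&(th<1.3)
q=k&(z>.064)&(z<.078)&(s>-.13)&(s<.0)&(abs(l)<.03)
print("pipe top: s min",np.percentile(s[q],[0.5,2]),"l mean",l[q&(z>np.percentile(z[q],80))].mean(),"z",np.percentile(z[q],[50,95]))
for lo in (-.14,-.13,-.1,-.05):
  for sg in (-1,1):
    q=k&(z>.041)&(z<.05)&(s>lo)&(s<lo+.03)&(l*sg>.015)&(l*sg<.045)
    if q.sum()>5: print(lo,"rim",sg,np.percentile(l[q],[5,50,95]).round(4),z[q].mean().round(4))
for z0 in range(-5,30,5):
    q=k&(T[...,2]>=z0)&(T[...,2]<z0+5)&(T[...,0]<14)&(T[...,0]>-14)&(abs(T[...,1])<25)
    if q.sum()>5: print(z0,q.sum(),"x",np.percentile(T[q][:,0],[1,99]).round(1),"y",np.percentile(T[q][:,1],[0,5,50,95,100]).round(1))
```

```text
t 6.6 lead s,l,z mm [-1.252e+02 -1.000e-01  4.990e+01] F along,lat,z [-0.1 -0.6  0.2]
dp tool mm [-0.6 -0.   8.9] rot deg [ 0.11 -0.04 -0.26] w 0.014221247615133256 q [ 0.59  0.46 -0.31  0.07 -0.87 -0.98]
pipe top: s min [-0.12751783 -0.12607881] l mean 0.002140519718664919 z [0.06964784 0.07176865]
-0.14 rim -1 [-0.0263 -0.0221 -0.0185] 0.0435
-0.14 rim 1 [0.0231 0.0266 0.0306] 0.0436
-0.13 rim -1 [-0.0264 -0.0225 -0.0188] 0.0436
-0.13 rim 1 [0.0234 0.0268 0.0308] 0.0437
-0.1 rim -1 [-0.0264 -0.023  -0.0202] 0.044
-0.1 rim 1 [0.0246 0.0273 0.0307] 0.044
-0.05 rim -1 [-0.0264 -0.0229 -0.0202] 0.044
-0.05 rim 1 [0.0248 0.0273 0.0307] 0.0441
-5 129 x [ 7.3 11.8] y [-15.6 -14.5   6.9  14.6  15.4]
0 170 x [ 6.4 11.9] y [-16.  -15.2  -7.3  14.9  15.9]
5 231 x [ 1.5 11.7] y [-17.5 -15.7  -7.2  15.1  17.6]
10 194 x [ 4.6 12. ] y [-18.1 -16.9   7.   16.9  18. ]
15 158 x [ 9.2 12. ] y [-18.7 -17.7  -7.7  17.4  18.5]
20 73 x [-6.6 11.3] y [-15.5 -11.6   7.2  16.2  18.7]
25 19 x [-3.2 13.6] y [ 7.3 20.  23.  23.7 23.7]
```

View pics/w4.png

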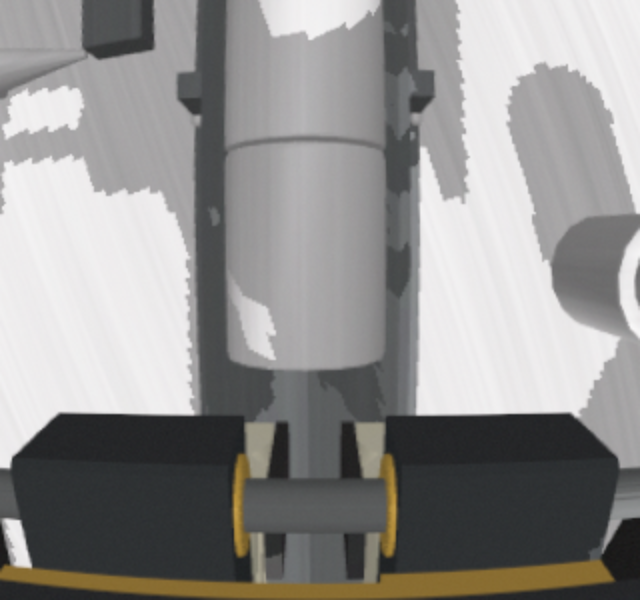

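The wrist crop shows the free end of piece 4 at about (305,360) and intact, with the V visible between the fingers. At 14 mm opening the finger backs stand ±18.5 mm, and the V centre lies about 2 mm to +l. I'll narrow to 11 mm, shift sideways 2 mm, and go down.

Request:
carry_out:
  commands:
    - {"dp": [0,-0.002,0],"rotation": [0,0,0]}
    - {"dp": [0,0,0],"rotation": [0,0,0]}
    - {"dp": [-0.0003,0,0.003],"rotation": [0,0,0]}
    - {"dp": [-0.0003,0,0.003],"rotation": [0,0,0]}
    - {"dp": [-0.0002,0,0.0025],"rotation": [0,0,0]}
    - {"dp": [0,0,0],"rotation": [0,0,0]}
  grip: 0.011

```text
t: 7.4
eef_pos: [0.6017, 0.1474, 0.0655]
ee_rot: [3.14, -0.088, -1.922]
force: [-0.2, 0.3, 0.2]
width: 0.0112
gripper_force: 0.0
```

```bash
python3 -c "
from h import *
lead()"
```

```text
t 7.4 lead s,l,z mm [-125.3    2.    41.4] F along,lat,z [-0.2 -0.3  0.2]
```

Clear of the V. Now I'll approach slowly to contact.

Request:
carry_out:
  commands:
    - {"dp": [0.003,0,0.0003],"rotation": [0,0,0]}
    - {"dp": [0.003,0,0.0003],"rotation": [0,0,0]}
    - {"dp": [0.002,0,0.0002],"rotation": [0,0,0]}
    - {"dp": [0.002,0,0.0002],"rotation": [0,0,0]}
    - {"dp": [0.002,0,0.0002],"rotation": [0,0,0]}
    - {"dp": [0.002,0,0.0002],"rotation": [0,0,0]}
    - {"dp": [0.002,0,0.0002],"rotation": [0,0,0]}
    - {"dp": [0.002,0,0.0002],"rotation": [0,0,0]}

```text
t: 8.4
eef_pos: [0.5958, 0.1305, 0.0656]
ee_rot: [3.141, -0.087, -1.922]
force: [0.1, 1.4, 0.7]
width: 0.0111
gripper_force: 0.7
```

```bash
python3 -c "
from h import *
lead()"
```

```text
t 8.4 lead s,l,z mm [-107.4    2.1   41.6] F along,lat,z [-1.4 -0.4  0.7]
```

Request:
carry_out:
  commands:
    - {"dp": [0.003,0,0.0003],"rotation": [0,0,0]}
    - {"dp": [0.003,0,0.0003],"rotation": [0,0,0]}
    - {"dp": [0.003,0,0.0003],"rotation": [0,0,0]}
    - {"dp": [0.003,0,0.0003],"rotation": [0,0,0]}
    - {"dp": [0.003,0,0.0003],"rotation": [0,0,0]}
    - {"dp": [0.003,0,0.0003],"rotation": [0,0,0]}
    - {"dp": [0.003,0,0.0003],"rotation": [0,0,0]}
    - {"dp": [0.003,0,0.0003],"rotation": [0,0,0]}

```text
t: 9.4
eef_pos: [0.5882, 0.1093, 0.0657]
ee_rot: [-3.141, -0.085, -1.921]
force: [-0.6, 6.2, 0.3]
width: 0.0107
gripper_force: 3.2
```

Run:
```python
from h import *
lead()
im,d=vision.grab_frame("wrist"); cv2.imwrite("pics/w5.png",cv2.resize(im[0:300,160:480,::-1],(640,600)))
```

```text
t 9.4 lead s,l,z mm [-84.9   2.2  41.6] F along,lat,z [-5.7 -2.7  0.3]
```

View pics/w5.png

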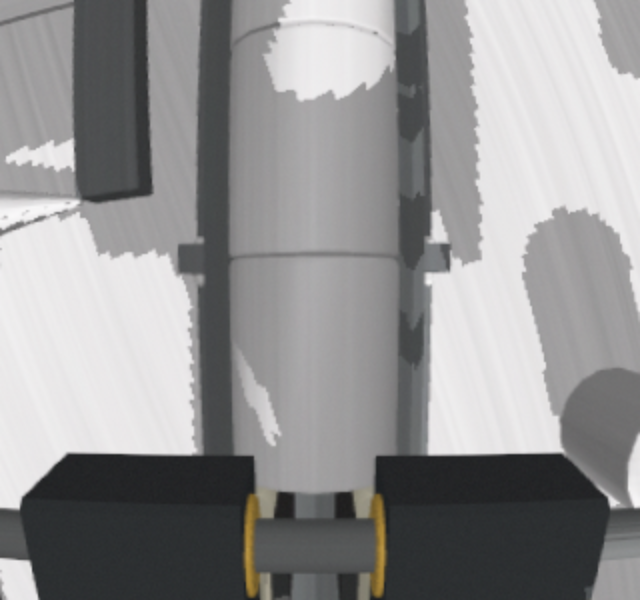

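The wrist view shows the row level in the V, the fingertips on the end of piece 4 at about (315,490), and joint 3/4 closed at (315,255). It slides at about 6 N, so I'll continue.

Request:
carry_out:
  commands:
    - {"dp": [0.003,0,0.0003],"rotation": [0,0,0]}
    - {"dp": [0.003,0,0.0003],"rotation": [0,0,0]}
    - {"dp": [0.003,0,0.0003],"rotation": [0,0,0]}
    - {"dp": [0.003,0,0.0003],"rotation": [0,0,0]}
    - {"dp": [0.003,0,0.0003],"rotation": [0,0,0]}
    - {"dp": [0.003,0,0.0003],"rotation": [0,0,0]}
    - {"dp": [0.003,0,0.0003],"rotation": [0,0,0]}
    - {"dp": [0.003,0,0.0003],"rotation": [0,0,0]}

```text
t: 10.45
eef_pos: [0.5801, 0.0868, 0.0656]
ee_rot: [-3.141, -0.084, -1.921]
force: [-0.5, 7.9, 1.5]
width: 0.0111
gripper_force: 3.6
```

Request:
carry_out:
  commands:
    - {"dp": [0.002,0,0.0002],"rotation": [0,0,0]}
    - {"dp": [0.002,0,0.0002],"rotation": [0,0,0]}
    - {"dp": [0.002,0,0.0002],"rotation": [0,0,0]}
    - {"dp": [0.002,0,0.0002],"rotation": [0,0,0]}
    - {"dp": [0.002,0,0.0002],"rotation": [0,0,0]}
    - {"dp": [0.002,0,0.0002],"rotation": [0,0,0]}
    - {"dp": [0.002,0,0.0002],"rotation": [0,0,0]}

```text
t: 11.32
eef_pos: [0.5754, 0.0737, 0.0656]
ee_rot: [-3.141, -0.084, -1.921]
force: [-0.3, 7.6, 2.8]
width: 0.0107
gripper_force: 3.8
```

```bash
python3 -c "
from h import *
lead(); delta(-.04,.041)"
```

```text
t 11.325 lead s,l,z mm [-47.2   2.2  41.4] F along,lat,z [-7.1 -2.9  2.8]
dp tool mm [7.  2.2 1.1] rot deg [-0.03  0.19 -0.23] w 0.010698670004991544 q [ 0.5   0.41 -0.42  0.08 -0.8  -0.91]
```

Request:
carry_out:
  commands:
    - {"dp": [0.0015,0,0.0001],"rotation": [0,0,0]}
    - {"dp": [0.0015,0,0.0001],"rotation": [0,0,0]}
    - {"dp": [0.0015,0,0.0001],"rotation": [0,0,0]}
    - {"dp": [0.0015,0,0.0001],"rotation": [0,0,0]}
    - {"dp": [0.0015,0,0.0001],"rotation": [0,0,0]}
    - {"dp": [0.0015,0,0.0001],"rotation": [0,0,0]}

```text
t: 12.08
eef_pos: [0.5723, 0.065, 0.0656]
ee_rot: [-3.141, -0.084, -1.921]
force: [-0.5, 7.9, 0.6]
width: 0.0112
gripper_force: 3.4
```

```bash
python3 -c "
from h import *
lead()"
```

```text
t 12.075 lead s,l,z mm [-37.9   2.3  41.5] F along,lat,z [-7.2 -3.2  0.6]
```

Request:
carry_out:
  commands:
    - {"dp": [0.001,0,0.0001],"rotation": [0,0,0]}
    - {"dp": [0.001,0,0.0001],"rotation": [0,0,0]}
    - {"dp": [0.001,0,0.0001],"rotation": [0,0,0]}
    - {"dp": [0.001,0,0.0001],"rotation": [0,0,0]}

```text
t: 12.58
eef_pos: [0.5709, 0.0613, 0.0656]
ee_rot: [-3.141, -0.084, -1.921]
force: [-1.0, 7.5, 1.8]
width: 0.0111
gripper_force: 3.6
```

```bash
python3 -c "
from h import *
lead()"
```

```text
t 12.575 lead s,l,z mm [-34.    2.2  41.5] F along,lat,z [-6.7 -3.5  1.8]
```

Request:
carry_out:
  commands:
    - {"dp": [0.001,0,0.0001],"rotation": [0,0,0]}
    - {"dp": [0.001,0,0.0001],"rotation": [0,0,0]}
    - {"dp": [0.001,0,0.0001],"rotation": [0,0,0]}

```text
t: 12.95
eef_pos: [0.5699, 0.0585, 0.0656]
ee_rot: [-3.141, -0.084, -1.921]
force: [-1.0, 7.2, 2.8]
width: 0.0111
gripper_force: 3.6
```

Request:
carry_out:
  commands:
    - {"dp": [0.001,0,0.0001],"rotation": [0,0,0]}
    - {"dp": [0.001,0,0.0001],"rotation": [0,0,0]}

```text
t: 13.2
eef_pos: [0.5698, 0.0581, 0.0657]
ee_rot: [-3.14, -0.081, -1.921]
force: [-2.6, 18.0, 1.3]
width: 0.0109
gripper_force: 8.0
```

```bash
python3 -c "
from h import *
lead()"
```

```text
t 13.2 lead s,l,z mm [-30.6   2.4  41.5] F along,lat,z [-16.1  -8.5   1.3]
```

The force rose to about 17 N and motion stopped at the predicted place, so the row is against the stop. I'll settle, then check the gaps from the top and wrist cameras.

Request:
carry_out:
  commands:
    - {"dp": [0,0,0],"rotation": [0,0,0]}
    - {"dp": [0,0,0],"rotation": [0,0,0]}

```text
t: 13.45
eef_pos: [0.5698, 0.0582, 0.0657]
ee_rot: [-3.14, -0.082, -1.921]
force: [-1.3, 15.5, 2.1]
width: 0.0111
gripper_force: 6.8
```

Run:
```python
from h import *
lead()
a,_=vision.grab_frame("wrist"); b,_=vision.grab_frame("top"); lead()
a=cv2.resize(a[0:260,180:460],(400,371)); b=cv2.resize(b[110:290,100:380],(800,514))
cv2.imwrite("pics/w6.png",cv2.resize(a,(640,594))[:,:,::-1]); cv2.imwrite("pics/t6.png",b[:,:,::-1])
```

```text
t 13.45 lead s,l,z mm [-30.7   2.4  41.5] F along,lat,z [-14.1  -6.5   2.1]
t 13.55 lead s,l,z mm [-30.7   2.3  41.5] F along,lat,z [-13.7  -6.4   2.8]
```

View pics/w6.png

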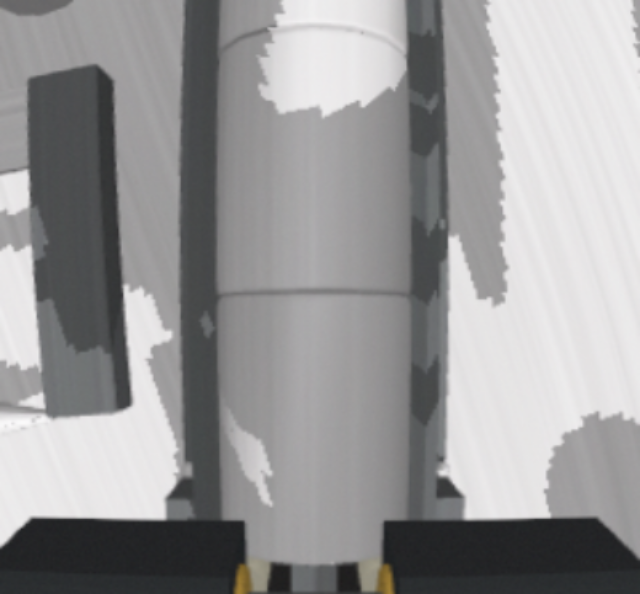

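View pics/t6.png

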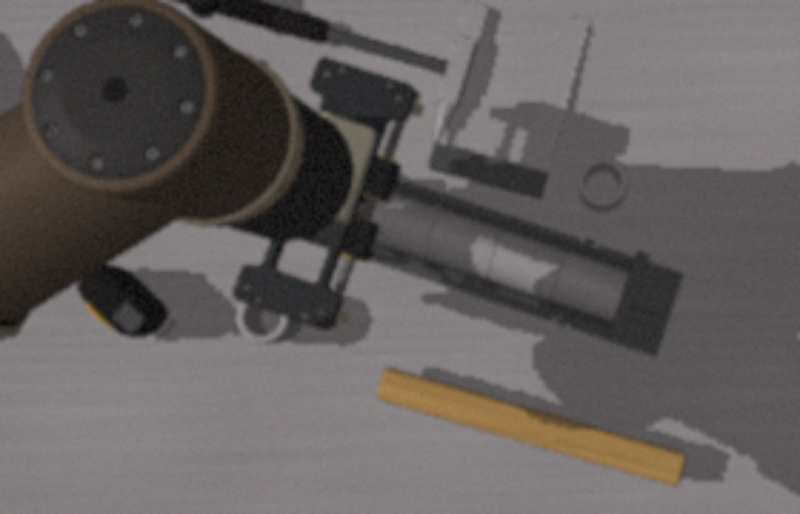

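The top view shows the leading piece against the stop plate at about (620,293), no gaps, and the bystanders unmoved. The wrist view shows closed joints and the tips on piece 4. The steady push is about 14 N, against about 7 N needed to slide the row. I'm handing in.

```bash
python3 -c "
from h import *
print(arm.job_done())"
```

```text
the job is handed in; nothing more can be done
None
```

The row was pushed as one train up against the stop plate with no visible gaps, the bystanders look unmoved, and I handed the job in at about 13.6 s with the fingertips still pressing at about 14 N; on the first approach the fingertips rubbed the V (about 9 N), so I narrowed the opening and tried again.

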